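Wedge the plate bed up level

ROBOT

A 6-joint arm with a two-finger parallel gripper is mounted at the origin on the work surface. World frame = base frame: x ahead of the robot, y to its left, z up, the work surface at z = 0. Lengths are in m, angles in rad, forces in N, time in s.
With the tool pointing down it reaches from about 0.3 to 0.825 m from the base axis. Payload 5.4 kg.
Tool frame: the origin (TCP) lies at the very end of the fingers, on their centre line; the grasp point (between the pads) lies env.hold_point_z behind it (env.hold_point_z is the distance from the TCP to the grasp point, in m); z points along the fingers, y is the line along which they close (so a half turn about z gives the same grasp; the last joint's range is limited). The gripper opens to 92 mm and grips with 3 to 60 N. Pads are 20 mm wide; open, the fingers measure 128 mm over their backs; the gripper's body (75 mm by 189 mm) begins 69 mm behind the grasp point.
Start: joints at [-1.38, 0.158, 1.597, -0, 1.386, -0.21], TCP at [0.224, -0.529, 0.215] pointing down, gripper open.
Joint ranges: [-2.91, 2.91], [-0.94, 2.29], [0.18, 2.7], [-1.29, 4.43], [0.17, 2.64], [-3, 3]. Speed limits (rad/s): [2.57, 2.57, 3.14, 3.14, 3.14, 3.14].

INTERFACE

Orientations are given as a 3x3 rotation matrix whose columns are the frame's x, y, z axes.
In Python, from plant import env, eyes gives the robot as it stands.
- The arm moves only by the shell command python3 -m crank 'ROWS' [FORCE]. ROWS is JSON, a list of rows, each a list of 3 entries, a list of its own where there are three numbers: the turn, a rotation vector about the world's x, y, z in rad, then the shift along the world's x, y, z in m, then the opening, from -1 (shut) to 1 (fully open), so that 0 is half open. A call has exactly 8 rows; each row is the pose to reach, as a shift and turn from the pose commanded when the call began; what a row does not reach only later rows make up. A row lasts 1/8 s, in which the tool goes at most 62.5 mm and 10.7 degrees, less where a joint would pass 70% of its speed; a pose out of reach is approached as far as the arm can. A call with a gripper value outside its range is refused whole. The fingers move at their own pace and stop on an object; FORCE is the grip in N (left out, the last holds). Time passes only in rows, so rows that repeat a pose let the fingers close, or fill a call up. It gives the time, the measured TCP pose, the force, the opening and the grip force at its end, in the units of the state.
- env.state(): the state, without advancing time (a new reading comes with each control period).
- eyes.snapshot(name): name is "scene" or "top" or "wrist"; returns a dict with "frame" (384x512x3 uint8, blue, green, red), "intrinsics" (3x3 intrinsics, pixels), "origin" and "attitude" of the camera in the world; the wrist camera has in their place "T_tool_cam" (4x4, takes a point from camera to tool coordinates, whose origin is the TCP and whose axes are the flange's). Camera axes: x right, y down, z forward; pixel columns grow to the right and rows downward; lengths in m; the calibration is good to about 2 mm. A picture is of the moment at which its call begins: read the wrist's pose just before it. There is no depth.
- env.sign_off(): hands the job in; it is judged then, once.
The state is a dict: "time": time; "qpos": joint angles; "qvel": joint speeds; "joint_efforts": joint torques, N m; "eef_pos": TCP position; "eef_rot": TCP orientation; "contact_force": force on the tool from outside, world axes, zero at the start; "torque": the same for the moment, N m; "opening": finger opening in m; "grip_force": force on a finger pad.
Only numpy, scipy, OpenCV 4.12 (cv2) and the standard library are available. Lean on these libraries where they do the work, as an engineer would, in place of code of your own. Each camera call takes 0.05 s, during which the arm holds its last target. There are 200 camera calls.

TASK

The hinged plate bed in the green cradle has dropped at its open edge. Take the beech wedge, slide it thin end first along the packing boards under the middle of that edge, and push it in gently, feeling the load, until the bed has come up level against its two rubber-faced stop lugs and the wedge is clearly tight under it, but not forced. Leave the wedge there, let go, and do not disturb the other things on the bench.

Things in the scene. Friction and masses are not known exactly. Their poses are not given: they have to be found in the camera images.
- cradle: fixed green cradle, 215 deep, 250 wide, 47 high. Origin on the bench under the middle of the bed's open edge; x points level from there under the bed to its hinge (the way the wedge is pushed), y along the edge, z up. Cheeks stand at y = +-105 to 123; a stop lug with a rubber buffer reaches in over each front corner to y = +-89. Between the cheeks lie the packing boards
- packing_end (a point): on the bench (z = 0) under the near end of the packing boards, 180 mm in front of the open edge (cradle x = -180, y = 0). The boards (brown and grey, 110 wide) run from here to cradle x = 160; in all they are 3 to 8 mm thick, which differs from job to job and is not measured; waxed, friction 0.25. So how far the wedge must go is felt: thin end some 75 to 118 mm past the edge
- bed: aluminium bed with a copper plate clamped on top, 180 deep, 200 wide, 10 thick (19 with clamps), 1.2 to 1.65 kg. Origin on its hinge at cradle x = 180, z = 28.5; its axes equal the cradle's when level. Its open edge starts 8 mm low (2.6 degrees), resting, and swings up freely until level, where the buffers stop it. Friction of its underside 0.25
- bed_edge (a point): middle of the lower line of the bed's open edge, where the wedge goes under: at first 15.4 mm above the bench, 23.5 mm when level (the buffers give under 1 mm more)
- wedge: the loose wedge, pale beech, 165 long, 36 wide, 56 to 91 g. Flat underside. Origin under the middle of its heel; x towards the thin end, z up. The heel (x = -17.5 to 17.5) is a parallel block 23.5 high; from x = 17.5 to 147.5 the top slopes evenly down to 4 mm (0.15 mm per mm). It stays by friction when let go
- wedge_grip (a point): centre of the wedge's heel, 11.75 mm above its underside; grip here across the 36 mm width (wedge's y). On the packing the push is some 4 to 10 N while the wedge only lifts the bed, and then rises by some 3 N per mm once the bed is on its buffers. Pushed with 15 to 19 N it is tight; above 21 N it is being forced
- wedge_tip (a point): middle of the wedge's thin end, on its underside, 147.5 mm from the heel's middle
- knife_a: bystander: ink knife (lying on white paper), wooden handle 105 x 20 x 15, steel blade 100 long; origin at the joint of handle and blade, underside
- knife_b: bystander: shorter ink knife on the paper, wooden handle 105 x 20 x 15, steel blade 70 long; origin at the joint of handle and blade, underside
- parallel: bystander: bright steel bar, 120 x 30 x 20, has no taper and is not used; origin under its centre
- tin: bystander: ink tin with blue band, 90 diameter, 78 high; origin under its centre
- jar: bystander: glass jar with white lid, 72 diameter, 101 high; origin under its centre
- bottle: bystander: dark plastic bottle, 75 x 55 x 152 high; origin under its centre
- brayer: bystander: hand ink roller, dark roller 44 diameter 110 long, wooden handle, 180 long in all, lying; origin under the roller's middle
Mind the look-alikes: they are no part of the job. Several things have the shape of the wedge; the one meant has the colours described above.

How it is judged:
On the way, in this order (a step that is already met when the one before it is completed fails the run):
1. the wedge's thin end is under the bed's open edge, the bed still down (x of wedge_tip in the frame of cradle above 0.012 m and angle between bed's own z axis and vertical above 0.03 rad and angle between wedge's own z axis and vertical below 0.12 rad and y of wedge_tip in the frame of cradle between -0.04 and 0.04 m), for 0.1 s.
2. the wedge has brought the bed up level and is tight under it (angle between bed's own z axis and vertical below 0.01 rad and contact force between wedge and bed above 12 N), for 0.2 s.
At the end, for the whole second after the job is handed in: The bed is level within 0.6 degrees and borne by the wedge, which is tight (over 12 N between wedge and bed; the bed's weight alone gives 6 to 9 N), thin end over 50 mm in and within 40 mm of the edge's middle; all at rest and let go, other things within 30 mm of where they were (all of step 2 and y of wedge_tip in the frame of cradle between -0.04 and 0.04 m and x of wedge_tip in the frame of cradle above 0.05 m and linear speed of wedge below 0.01 m/s and angular speed of bed below 0.02 rad/s and not (distance of any of knife_a, knife_b, parallel, tin, jar, bottle, brayer from where it was at the start of the episode above 0.03 m)); the robot touches nothing.
It fails at once if the wedge is forced: more than 40 N between wedge and bed (contact force between wedge and bed above 40 N).
It fails at once if a bystander is moved by more than 30 mm (distance of any of knife_a, knife_b, parallel, tin, jar, bottle, brayer from where it was at the start of the episode above 0.03 m).
It also fails if it takes over 72 s, if anything falls off the work surface, if the arm or the gripper's body presses on something with over 40 N, if the wrist force passes 120 N, or if a joint passes its speed limit or range.

## Working session

There is one attempt and no reset: what is moved stays moved. The work goes in short steps, Python scripts to look and compute and a shell command to move; the robot and the scene stay as the last step left them, time stands still between calls to the robot, and variables do not carry over. Pictures are saved under pics/ and viewed, at most 10 in all, crops included, and the job is handed in when it is done.

```bash
ls; mkdir -p pics; python3 - <<'E'
from plant import env, eyes
import cv2,numpy as np
for n in("scene","top"):
    s=eyes.snapshot(n); cv2.imwrite(f"pics/{n}0.png",s["frame"]); np.savez(f"pics/{n}0.npz",**s); print(n,s["origin"],s["attitude"],s["intrinsics"])
print(env.state(),env.hold_point_z)
E
```

```text
pics
scene [ 1.04558033 -0.53990278  1.00221142] [[ 0.72042619  0.54068797 -0.43433008]
 [ 0.69348099 -0.55404796  0.46055941]
 [ 0.00837924 -0.63299872 -0.77410749]] [[409.57060844   0.         256.94777688]
 [  0.         409.57060844 191.39061039]
 [  0.           0.           1.        ]]
top [0.43128556 0.04075525 1.0707798 ] [[-0.01595672 -0.99821008  0.05763694]
 [-0.99970712  0.01697651  0.01724723]
 [-0.01819483 -0.05734485 -0.99818862]] [[356.32683578   0.         259.00451412]
 [  0.         356.32683578 190.82642702]
 [  0.           0.           1.        ]]
{'time': 0.1, 'qpos': array([-1.38011674e+00,  1.58982750e-01,  1.59808869e+00, -1.37288799e-05,
        1.38623117e+00, -2.10106464e-01]), 'qvel': array([-0.00026084, -0.00022204, -0.0026623 , -0.00141457, -0.0015762 ,
        0.00193179]), 'joint_efforts': array([-1.48431404e-04, -3.86501241e+01, -3.22961497e+01,  7.04215234e-02,
        3.39648477e-02, -5.06433662e-05]), 'eef_pos': array([ 0.22419435, -0.52887314,  0.21372806]), 'eef_rot': array([[ 9.20753678e-01,  3.90144269e-01, -3.37333189e-04],
       [ 3.90144264e-01, -9.20752216e-01,  1.67640952e-03],
       [ 3.43441286e-04, -1.67516884e-03, -9.99998538e-01]]), 'contact_force': array([ 0.73666648,  0.38280767, -0.64348475]), 'torque': array([ 0.00879343, -0.03499986, -0.00425533]), 'grip_force': 0.0, 'opening': 0.09210943451993073} 0.0187
```

View pics/top0.png

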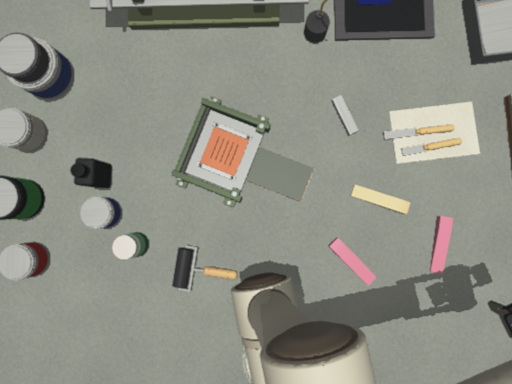

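View pics/scene0.png

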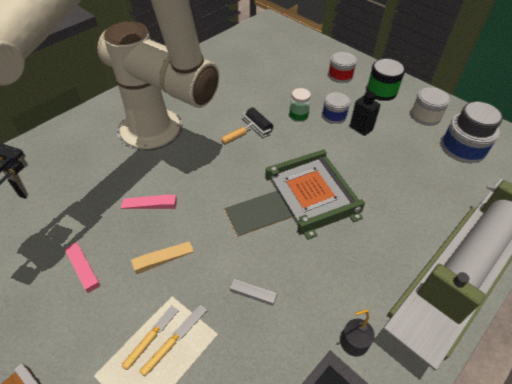

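The top view shows the beech wedge at about (381,199), the cradle with its copper plate at (225,150), and the packing running out to about (305,183). The pink look-alikes are at (352,261) and (442,243). Next I'll measure the outlines and zoom in on the wedge.

```bash
cat > h.py <<'E'
import numpy as np,cv2
def load(n): return dict(np.load(f"pics/{n}.npz"))
def cast(s,uv,z):
    uv=np.atleast_2d(uv).astype(float)
    d=np.c_[uv,np.ones(len(uv))]@np.linalg.inv(s["intrinsics"]).T@s["attitude"].T
    o=s["origin"]; return o+d*((z-o[2])/d[:,2:])
def proj(s,p):
    c=(np.atleast_2d(p)-s["origin"])@s["attitude"]; q=c@s["intrinsics"].T; return q[:,:2]/q[:,2:]
def biggest(m,roi):
    x0,y0,x1,y1=roi; k=np.zeros_like(m);k[y0:y1,x0:x1]=m[y0:y1,x0:x1]
    c=max(cv2.findContours(k,cv2.RETR_EXTERNAL,cv2.CHAIN_APPROX_NONE)[0],key=cv2.contourArea); return c
E
python3 - <<'E'
from h import *
t=load("top0");s=load("scene0")
for n,im,roi in(("top",t,(340,175,420,225)),("scene",s,(120,230,205,280))):
    hsv=cv2.cvtColor(im["frame"],cv2.COLOR_BGR2HSV)
    m=cv2.inRange(hsv,(12,60,120),(35,255,255))
    c=biggest(m,roi);r=cv2.minAreaRect(c);b=cv2.boxPoints(r)
    q=cv2.approxPolyDP(c,2.0,True)[:,0]
    print(n,cv2.contourArea(c),r);print(np.c_[b,cast(im,b,0.012)].round(3));print(q.tolist())
f=t["frame"]
a=cv2.resize(f[90:220,165:325],None,fx=5,fy=5,interpolation=cv2.INTER_CUBIC)[:600]
cv2.imwrite("pics/a.png",a[:600,:800])
w=cv2.resize(s["frame"][225:285,120:205],None,fx=6,fy=6,interpolation=cv2.INTER_CUBIC)
w2=cv2.resize(f[175:225,340:420],(510,319),interpolation=cv2.INTER_CUBIC)
w2=w2[:240]
cv2.imwrite("pics/b.png",np.vstack([w,w2]))
E
```

```text
top 685.5 ((380.3500061035156, 198.9499969482422), (58.818359375, 12.965337753295898), 18.43494987487793)
[[ 3.504e+02  1.958e+02  4.730e-01 -2.110e-01  1.200e-02]
 [ 3.545e+02  1.835e+02  5.090e-01 -2.250e-01  1.200e-02]
 [ 4.103e+02  2.021e+02  4.520e-01 -3.870e-01  1.200e-02]
 [ 4.062e+02  2.144e+02  4.160e-01 -3.730e-01  1.200e-02]]
[[354, 185], [352, 196], [402, 213], [407, 212], [409, 202]]
scene 739.0 ((162.13619995117188, 255.95965576171875), (14.346463203430176, 63.138641357421875), 73.49563598632812)
[[ 1.29830e+02  2.58050e+02  4.04000e-01 -3.65000e-01  1.20000e-02]
 [ 1.90367e+02  2.40113e+02  4.79000e-01 -2.12000e-01  1.20000e-02]
 [ 1.94443e+02  2.53869e+02  5.21000e-01 -2.33000e-01  1.20000e-02]
 [ 1.33905e+02  2.71806e+02  4.47000e-01 -3.82000e-01  1.20000e-02]]
[[189, 241], [133, 258], [131, 262], [135, 271], [193, 251]]
```

View pics/a.png

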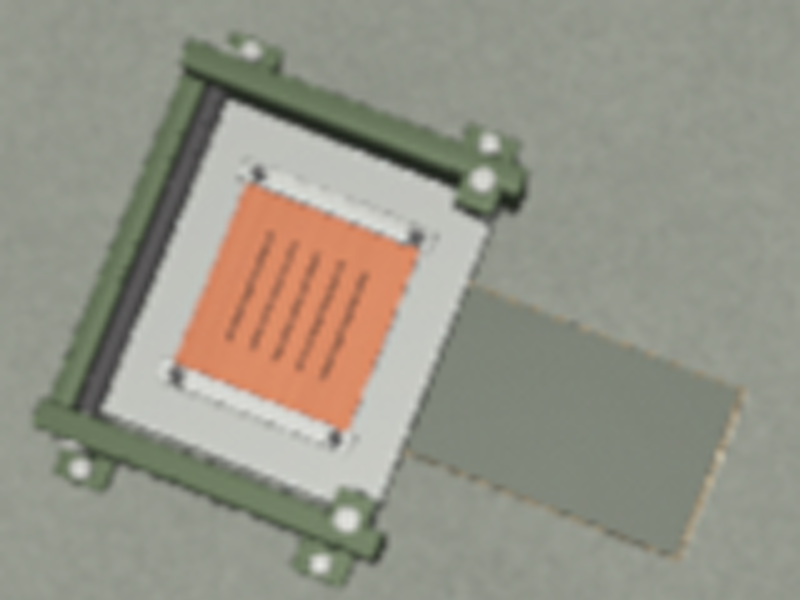

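View pics/b.png

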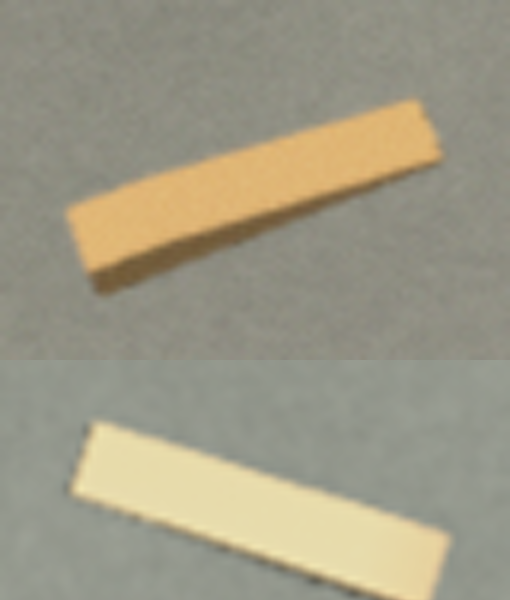

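In the enlargements, the wedge's side face is thick at scene (133,265) and thin at (193,247), so the heel is the end with the more negative y. The near corners of the packing are at top (313.6,167.6) and (301.4,201), and the open edge runs from (262.4,137) to (241.6,189). Now I'll turn these into positions.

```bash
python3 - <<'E'
from h import *
t=load("top0");s=load("scene0")
px=lambda a:np.array(a)/5+[165,90]-0.4
bo=cast(t,px([[743,388],[682,555]]),0.006)[:,:2]
ed=cast(t,px([[490,225],[383,497]]),0.0254)[:,:2]
sd=cast(t,px([[472,288],[413,457]]),0.006)[:,:2]
print("boards w",np.linalg.norm(bo[0]-bo[1]),bo,"edge",ed,np.linalg.norm(ed[0]-ed[1]))
pe=bo.mean(0)
cop=cast(t,px([[246,183],[418,248],[350,432],[175,365]]),0.03)[:,:2]
print("copper c",cop.mean(0))
for n,v in(("edge normal",np.array([-1,1])*(ed[0]-ed[1])[::-1]),("end normal",np.array([-1,1])*(bo[0]-bo[1])[::-1]),("side0",sd[0]-bo[0]),("side1",sd[1]-bo[1]),("to edge mid",ed.mean(0)-pe),("to copper",cop.mean(0)-pe),("cop",cop[0]+cop[3]-cop[1]-cop[2])):
    print(n,v,np.degrees(np.arctan2(v[1],v[0])),np.linalg.norm(v))
# wedge
m=lambda im,lo:cv2.inRange(cv2.cvtColor(im["frame"],cv2.COLOR_BGR2HSV),lo,(35,255,255))
for n,im,roi,up in(("top",t,(340,175,420,225),0),("scene",s,(120,230,205,280),0)):
    x0,y0,x1,y1=roi
    big=cv2.resize(im["frame"][y0:y1,x0:x1],None,fx=8,fy=8,interpolation=cv2.INTER_CUBIC)
    lo=(12,50,100) if n=="top" else (12,60,150)
    k=cv2.inRange(cv2.cvtColor(big,cv2.COLOR_BGR2HSV),lo,(35,255,255))
    c=max(cv2.findContours(k,0,2)[0],key=cv2.contourArea)
    q=(cv2.approxPolyDP(c,14,True)[:,0]+.5)/8-.5+[x0,y0]
    for p in q: print(n,p.round(1),cast(im,p,.0235)[0].round(4),cast(im,p,.004)[0].round(4))
    (_,(a,b),_)=cv2.minAreaRect(c);print(a/8,b/8)
E
```

```text
boards w 0.10675557932085188 [[ 0.5609154  -0.10439207]
 [ 0.46144307 -0.0656363 ]] edge [[0.65845507 0.04549011]
 [0.49792112 0.1111253 ]] 0.17343334459060963
copper c [0.61099941 0.16003655]
edge normal [0.06563519 0.16053394] 67.76252909276326 0.17343334459060963
end normal [0.03875577 0.09947233] 68.71343823262053 0.10675557932085188
side0 [0.06357918 0.1614562 ] 68.5061790361518 0.17352353523101538
side1 [0.06145291 0.15973474] 68.95734292745138 0.17114802674629132
to edge mid [0.06700886 0.16332189] 67.69229172986685 0.17653392436118828
to copper [0.09982017 0.24505073] 67.83672528368568 0.264601452934651
cop [0.08242563 0.20431119] 68.02928647955645 0.22031125260208284
top [353.7 184.9] [ 0.5043 -0.2191  0.0235] [ 0.5057 -0.224   0.004 ]
top [351.2 195.9] [ 0.4722 -0.2108  0.0235] [ 0.4729 -0.2155  0.004 ]
top [402.3 213.4] [ 0.4187 -0.3575  0.0235] [ 0.4185 -0.3649  0.004 ]
top [406.9 212.8] [ 0.4203 -0.3709  0.0235] [ 0.4201 -0.3786  0.004 ]
top [409.1 201.4] [ 0.4533 -0.3784  0.0235] [ 0.4537 -0.3862  0.004 ]
59.540672302246094 13.706778526306152
scene [192.9 247.9] [ 0.5099 -0.2272  0.0235] [ 0.4992 -0.221   0.004 ]
scene [187.8 240.8] [ 0.4818 -0.2221  0.0235] [ 0.4706 -0.2157  0.004 ]
scene [141.4 254.6] [ 0.4252 -0.3389  0.0235] [ 0.4128 -0.3349  0.004 ]
scene [130.3 260.4] [ 0.4186 -0.3707  0.0235] [ 0.4061 -0.3673  0.004 ]
scene [133.9 270.3] [ 0.4503 -0.3814  0.0235] [ 0.4385 -0.3783  0.004 ]
scene [193.1 251.4] [ 0.5187 -0.2342  0.0235] [ 0.5082 -0.2281  0.004 ]
12.788552284240723 63.4896240234375
```

```bash
python3 -m crank '[[[0,0,0.06],[0.015,0.012,0],1],[[0,0,0.2],[0.05,0.04,0],1],[[0,0,0.36],[0.095,0.075,-0.02],1],[[0,0,0.52],[0.14,0.11,-0.05],1],[[0,0,0.68],[0.18,0.141,-0.08],1],[[0,0,0.8],[0.207,0.162,-0.1],1],[[0,0,0.843],[0.218,0.171,-0.11],1],[[0,0,0.843],[0.218,0.171,-0.115],1]]' 40
python3 - <<'E'
from plant import env,eyes
from h import *
st=env.state();s=eyes.snapshot("wrist");cv2.imwrite("pics/w1.png",s["frame"])
np.savez("pics/w1.npz",**s,pos=st["eef_pos"],rot=st["eef_rot"])
print(st["eef_pos"],st["eef_rot"].round(3),st["contact_force"],s["T_tool_cam"])
E
```

```text
time: 1.1
eef_pos: [0.4427, -0.3578, 0.0994]
eef_rot: [[0.32, 0.947, -0.0], [0.947, -0.32, 0.0], [-0.0, -0.0, -1.0]]
contact_force: [-0.4, 0.3, 1.2]
opening: 0.0919
grip_force: 0.0
[ 0.44265055 -0.35783172  0.09939867] [[ 0.32   0.947 -0.   ]
 [ 0.947 -0.32   0.   ]
 [-0.    -0.    -1.   ]] [-0.37388178  0.28553799  1.24522937] [[-4.82286356e-04 -9.68105743e-01 -2.50541490e-01  6.89935366e-02]
 [ 9.99999826e-01 -3.82147824e-04 -4.48335997e-04  6.86454712e-05]
 [ 3.38292768e-04 -2.50541663e-01  9.68105759e-01 -1.69952403e-01]
 [ 0.00000000e+00  0.00000000e+00  0.00000000e+00  1.00000000e+00]]
```

View pics/w1.png

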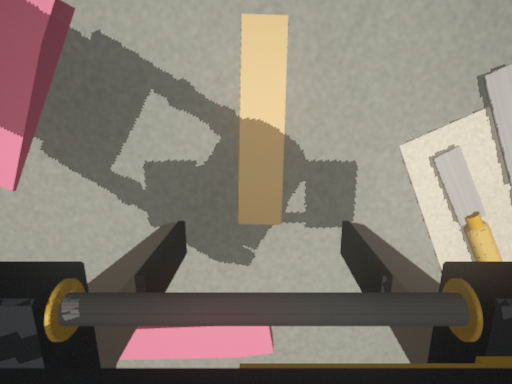

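The wrist view shows the wedge between the fingers, with its thin end up at (265,15) and the heel edge near (260,223). I'll measure the corners with the correct heights.

```bash
python3 - <<'E'
from h import *
s=load("w1");T=s["T_tool_cam"]
s["attitude"]=s["rot"]@T[:3,:3];s["origin"]=s["pos"]+s["rot"]@T[:3,3]
k=cv2.inRange(cv2.cvtColor(s["frame"],cv2.COLOR_BGR2HSV),(10,70,60),(35,255,255))
c=biggest(k,(200,0,330,260));q=cv2.approxPolyDP(c,4,True)[:,0];print(q.tolist(),cv2.boundingRect(c))
q=q[np.argsort(q[:,1])]
tip=cast(s,q[:2],.004);heel=cast(s,q[-2:],.0235)
print(tip,heel,np.linalg.norm(tip[0]-tip[1]),np.linalg.norm(heel[0]-heel[1]))
d=(tip.mean(0)-heel.mean(0))[:2];L=np.linalg.norm(d);print(L,np.degrees(np.arctan2(d[1],d[0])),"heel centre",heel.mean(0)[:2]+d/L*.0175)
E
```

```text
[[242, 14], [238, 222], [279, 224], [287, 15]] (238, 14, 50, 211)
[[ 0.47326626 -0.2161648   0.004     ]
 [ 0.50601134 -0.22798853  0.004     ]] [[ 0.41633568 -0.36914994  0.0235    ]
 [ 0.44859052 -0.38194877  0.0235    ]] 0.03481437404115317 0.034701363560570395
0.16377706438287318 69.56730371507312 heel centre [ 0.43857247 -0.35915041]
```

```bash
python3 -m crank '[[[0,0,-0.01],[-0.002,-0.001,-0.015],1],[[0,0,-0.024],[-0.0037,-0.001,-0.04],1],[[0,0,-0.024],[-0.0037,-0.001,-0.065],1],[[0,0,-0.024],[-0.0037,-0.001,-0.083],1],[[0,0,-0.024],[-0.0037,-0.001,-0.092],1],[[0,0,-0.024],[-0.0037,-0.001,-0.095],1],[[0,0,-0.024],[-0.0037,-0.001,-0.095],1],[[0,0,-0.024],[-0.0037,-0.001,-0.095],-1]]' 40
python3 -m crank '[[[0,0,0],[0,0,0],-1],[[0,0,0],[0,0,0],-1],[[0,0,0],[0,0,0],-1],[[0,0,0],[0,0,0],-1],[[0,0,0],[0,0,0],-1],[[0,0,0],[0,0,0],-1],[[0,0,0],[0,0,0],-1],[[0,0,0],[0,0,0],-1]]' 40
```

```text
time: 2.15
eef_pos: [0.4391, -0.36, 0.0054]
eef_rot: [[0.344, 0.939, 0.001], [0.939, -0.344, -0.001], [-0.001, 0.001, -1.0]]
contact_force: [1.2, 0.1, 0.2]
opening: 0.084
grip_force: 0.0
time: 3.15
eef_pos: [0.4386, -0.3594, 0.0046]
eef_rot: [[0.344, 0.939, 0.0], [0.939, -0.344, 0.0], [0.0, 0.0, -1.0]]
contact_force: [-0.1, -0.1, -0.7]
opening: 0.0357
grip_force: 40.0
```

```bash
python3 -m crank '[[[0,0,0],[0,0,0.01],-1],[[0,0,-0.01],[0.004,0.014,0.03],-1],[[0,0,-0.031],[0.015,0.056,0.04],-1],[[0,0,-0.031],[0.029,0.108,0.04],-1],[[0,0,-0.031],[0.044,0.163,0.04],-1],[[0,0,-0.031],[0.058,0.216,0.04],-1],[[0,0,-0.031],[0.069,0.257,0.04],-1],[[0,0,-0.031],[0.075,0.279,0.04],-1]]'
python3 - <<'E'
from plant import env,eyes
from h import *
st=env.state();print(st["eef_pos"],st["opening"],st["contact_force"])
ims=[]
for n in("top","scene","wrist"):
    s=eyes.snapshot(n);np.savez(f"pics/{n}2.npz",**s,pos=st["eef_pos"],rot=st["eef_rot"]);ims.append(s["frame"])
print(env.state()["eef_pos"])
a=cv2.resize(ims[0][90:220,165:325],(400,325));b=cv2.resize(ims[1][130:260,200:360],(400,325))
cv2.imwrite("pics/c.png",np.hstack([np.vstack([a,b])[:600],cv2.resize(ims[2],(400,300)).repeat(1,0)[:, :] if 0 else np.vstack([cv2.resize(ims[2],(400,300)),np.zeros((300,400,3),np.uint8)])]))
E
```

```text
time: 4.15
eef_pos: [0.514, -0.0783, 0.0453]
eef_rot: [[0.371, 0.929, 0.001], [0.929, -0.371, -0.0], [0.0, 0.0, -1.0]]
contact_force: [0.3, 0.8, -0.8]
opening: 0.0356
grip_force: 40.0
[ 0.51401037 -0.07834182  0.04525865] 0.03563870016478517 [ 0.2757693   0.78582029 -0.8273582 ]
[ 0.51387037 -0.0797842   0.04509702]
```

View pics/c.png

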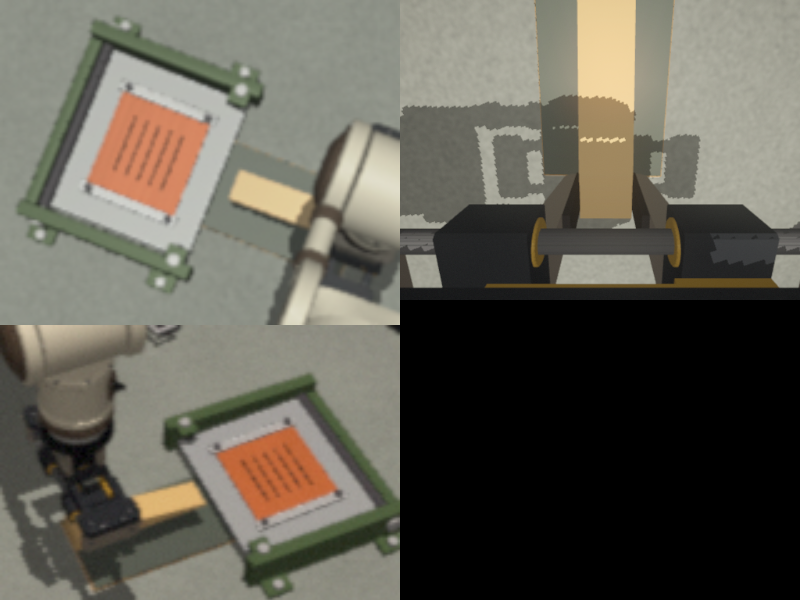

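The wedge lies on the boards' axis: in the wrist pane the boards run 535..675 and the wedge 578..635. Its tip is about 25 mm short of the open edge. I'll lower it and feel for the boards.

```bash
python3 -m crank '[[[0,0,0],[0,0,-0.006],-1],[[0,0,0],[0,0,-0.014],-1],[[0,0,0],[0,0,-0.022],-1],[[0,0,0],[0,0,-0.028],-1],[[0,0,0],[0,0,-0.031],-1],[[0,0,0],[0,0,-0.0315],-1],[[0,0,0],[0,0,-0.0315],-1],[[0,0,0],[0,0,-0.0315],-1]]'
python3 -m crank '[[[0,0,0],[0,0,-0.0002],-1],[[0,0,0],[0,0,-0.0004],-1],[[0,0,0],[0,0,-0.0006],-1],[[0,0,0],[0,0,-0.0008],-1],[[0,0,0],[0,0,-0.001],-1],[[0,0,0],[0,0,-0.001],-1],[[0,0,0],[0,0,-0.001],-1],[[0,0,0],[0,0,-0.001],-1]]'
```

```text
time: 5.3
eef_pos: [0.5139, -0.0805, 0.0134]
eef_rot: [[0.373, 0.928, 0.001], [0.928, -0.373, -0.0], [0.0, 0.001, -1.0]]
contact_force: [-0.7, 0.4, -0.7]
opening: 0.0353
grip_force: 40.0
time: 6.3
eef_pos: [0.5136, -0.0804, 0.0121]
eef_rot: [[0.373, 0.928, 0.0], [0.928, -0.373, -0.0], [-0.0, 0.0, -1.0]]
contact_force: [0.1, 0.1, -0.5]
opening: 0.0358
grip_force: 40.0
```

```bash
python3 -m crank '[[[0,0,0],[0,0,-0.0002],-1],[[0,0,0],[0,0,-0.0004],-1],[[0,0,0],[0,0,-0.0006],-1],[[0,0,0],[0,0,-0.0008],-1],[[0,0,0],[0,0,-0.001],-1],[[0,0,0],[0,0,-0.001],-1],[[0,0,0],[0,0,-0.001],-1],[[0,0,0],[0,0,-0.001],-1]]'
```

```text
time: 7.3
eef_pos: [0.5136, -0.0804, 0.0111]
eef_rot: [[0.373, 0.928, 0.0], [0.928, -0.373, -0.0], [-0.0, 0.0, -1.0]]
contact_force: [0.9, 0.3, -0.5]
opening: 0.0356
grip_force: 40.0
```

```bash
python3 -m crank '[[[0,0,0],[0,0,-0.0002],-1],[[0,0,0],[0,0,-0.0004],-1],[[0,0,0],[0,0,-0.0006],-1],[[0,0,0],[0,0,-0.0008],-1],[[0,0,0],[0,0,-0.001],-1],[[0,0,0],[0,0,-0.0012],-1],[[0,0,0],[0,0,-0.0012],-1],[[0,0,0],[0,0,-0.0012],-1]]'
```

```text
time: 8.3
eef_pos: [0.5136, -0.0804, 0.0099]
eef_rot: [[0.373, 0.928, -0.0], [0.928, -0.373, 0.0], [0.0, -0.0, -1.0]]
contact_force: [-0.1, 0.3, -0.6]
opening: 0.0356
grip_force: 40.0
```

```bash
python3 -m crank '[[[0,0,0],[0,0,-0.0002],-1],[[0,0,0],[0,0,-0.0004],-1],[[0,0,0],[0,0,-0.0006],-1],[[0,0,0],[0,0,-0.0008],-1],[[0,0,0],[0,0,-0.001],-1],[[0,0,0],[0,0,-0.0012],-1],[[0,0,0],[0,0,-0.0012],-1],[[0,0,0],[0,0,-0.0012],-1]]'
```

```text
time: 9.3
eef_pos: [0.5138, -0.0805, 0.009]
eef_rot: [[0.373, 0.928, 0.0], [0.928, -0.373, -0.0], [-0.0, 0.0, -1.0]]
contact_force: [-2.0, -0.8, 3.9]
opening: 0.0356
grip_force: 40.0
```

Contact at an underside height of about 4.5 mm, which is within the 3–8 mm given. That puts the bed level at roughly 100 mm of insertion. I'll slide in 50 mm first.

```bash
python3 -m crank '[[[0,0,0],[0.0012,0.003,0.0003],-1],[[0,0,0],[0.0041,0.0102,0.0003],-1],[[0,0,0],[0.0075,0.0186,0.0003],-1],[[0,0,0],[0.0112,0.0278,0.0003],-1],[[0,0,0],[0.0146,0.0362,0.0003],-1],[[0,0,0],[0.0172,0.0427,0.0003],-1],[[0,0,0],[0.0187,0.0464,0.0003],-1],[[0,0,0],[0.0187,0.0464,0.0003],-1]]' 50
```

```text
time: 10.3
eef_pos: [0.5325, -0.0335, 0.009]
eef_rot: [[0.373, 0.928, 0.0], [0.928, -0.373, 0.001], [0.001, 0.0, -1.0]]
contact_force: [0.4, 1.5, 1.7]
opening: 0.0356
grip_force: 50.0
```

```bash
python3 -m crank '[[[0,0,0],[0.001,0.0025,0],-1],[[0,0,0],[0.0032,0.008,0],-1],[[0,0,0],[0.006,0.0149,0],-1],[[0,0,0],[0.009,0.0223,0],-1],[[0,0,0],[0.0118,0.0293,0],-1],[[0,0,0],[0.0138,0.0343,0],-1],[[0,0,0],[0.0149,0.0371,0],-1],[[0,0,0],[0.0149,0.0371,0],-1]]'
python3 - <<'E'
from plant import env,eyes
from h import *
ims=[eyes.snapshot(n)["frame"] for n in("top","scene","wrist")]
a=cv2.resize(ims[0][90:220,165:325],(400,325));b=cv2.resize(ims[1][130:260,200:360],(400,325))
cv2.imwrite("pics/d.png",np.hstack([np.vstack([a,b])[:600],np.vstack([cv2.resize(ims[2],(400,300)),np.zeros((300,400,3),np.uint8)])]))
E
```

```text
time: 11.3
eef_pos: [0.5471, 0.0025, 0.009]
eef_rot: [[0.372, 0.928, -0.001], [0.928, -0.372, -0.002], [-0.002, -0.0, -1.0]]
contact_force: [-2.5, -6.1, 3.5]
opening: 0.0355
grip_force: 50.0
```

View pics/d.png

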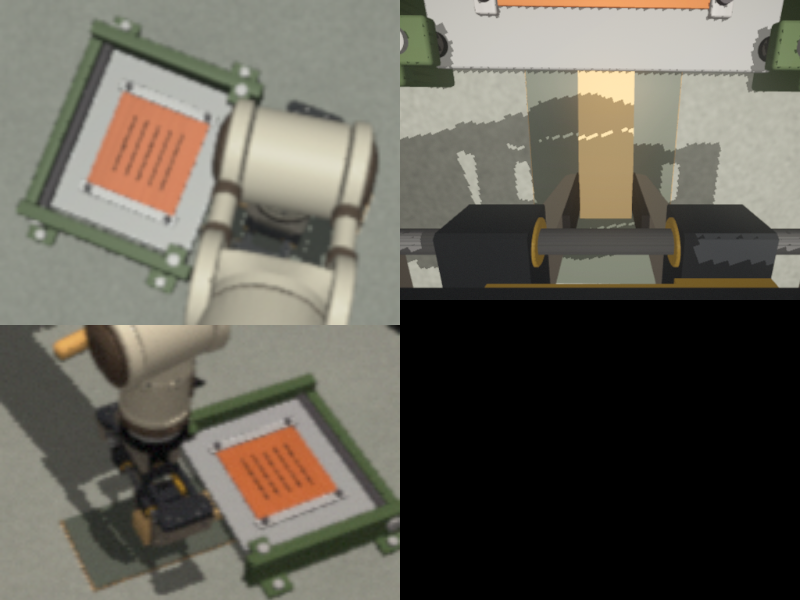

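The wedge is square and central under the edge and the push is 6.6 N, so it is lifting the bed. Continuing.

```bash
python3 -m crank '[[[0,0,0],[0.0012,0.003,0],-1],[[0,0,0],[0.0026,0.0064,0],-1],[[0,0,0],[0.0041,0.0102,0],-1],[[0,0,0],[0.0056,0.0139,0],-1],[[0,0,0],[0.0069,0.0172,0],-1],[[0,0,0],[0.0078,0.0195,0],-1],[[0,0,0],[0.0082,0.0204,0],-1],[[0,0,0],[0.0082,0.0204,0],-1]]'
```

```text
time: 12.45
eef_pos: [0.5551, 0.0225, 0.009]
eef_rot: [[0.372, 0.928, -0.001], [0.928, -0.372, -0.002], [-0.003, -0.0, -1.0]]
contact_force: [-2.3, -6.8, 3.2]
opening: 0.0354
grip_force: 50.0
```

```bash
python3 -m crank '[[[0,0,0],[0.0003,0.0007,0],-1],[[0,0,0],[0.0006,0.0014,0],-1],[[0,0,0],[0.0009,0.0021,0],-1],[[0,0,0],[0.0012,0.0028,0],-1],[[0,0,0],[0.0015,0.0037,0],-1],[[0,0,0],[0.0015,0.0037,0],-1],[[0,0,0],[0.0015,0.0037,0],-1],[[0,0,0],[0.0015,0.0037,0],-1]]'
```

```text
time: 13.45
eef_pos: [0.5566, 0.0261, 0.009]
eef_rot: [[0.372, 0.928, -0.001], [0.928, -0.372, -0.002], [-0.003, -0.0, -1.0]]
contact_force: [-2.5, -6.6, 4.5]
opening: 0.0359
grip_force: 50.0
```

```bash
python3 -m crank '[[[0,0,0],[0.0003,0.0007,0],-1],[[0,0,0],[0.0006,0.0014,0],-1],[[0,0,0],[0.0009,0.0021,0],-1],[[0,0,0],[0.0012,0.0028,0],-1],[[0,0,0],[0.0015,0.0037,0],-1],[[0,0,0],[0.0015,0.0037,0],-1],[[0,0,0],[0.0015,0.0037,0],-1],[[0,0,0],[0.0015,0.0037,0],-1]]'
```

```text
time: 14.45
eef_pos: [0.5581, 0.0298, 0.009]
eef_rot: [[0.372, 0.928, -0.001], [0.928, -0.372, -0.002], [-0.003, -0.0, -1.0]]
contact_force: [-2.5, -7.9, 4.9]
opening: 0.0359
grip_force: 50.0
```

```bash
python3 -m crank '[[[0,0,0],[0.0002,0.0005,0],-1],[[0,0,0],[0.0004,0.0009,0],-1],[[0,0,0],[0.0006,0.0014,0],-1],[[0,0,0],[0.0007,0.0019,0],-1],[[0,0,0],[0.0007,0.0019,0],-1],[[0,0,0],[0.0007,0.0019,0],-1],[[0,0,0],[0.0007,0.0019,0],-1],[[0,0,0],[0.0007,0.0019,0],-1]]'
```

```text
time: 15.45
eef_pos: [0.5588, 0.0316, 0.009]
eef_rot: [[0.372, 0.928, -0.001], [0.928, -0.372, -0.003], [-0.003, -0.0, -1.0]]
contact_force: [-2.7, -8.1, 3.2]
opening: 0.0355
grip_force: 50.0
```

```bash
python3 -m crank '[[[0,0,0],[0.0002,0.0005,0],-1],[[0,0,0],[0.0004,0.0009,0],-1],[[0,0,0],[0.0006,0.0014,0],-1],[[0,0,0],[0.0007,0.0019,0],-1],[[0,0,0],[0.0007,0.0019,0],-1],[[0,0,0],[0.0007,0.0019,0],-1],[[0,0,0],[0.0007,0.0019,0],-1],[[0,0,0],[0.0007,0.0019,0],-1]]'
```

```text
time: 16.45
eef_pos: [0.5596, 0.0335, 0.009]
eef_rot: [[0.372, 0.928, -0.001], [0.928, -0.372, -0.003], [-0.003, -0.0, -1.0]]
contact_force: [-2.5, -7.0, 4.3]
opening: 0.0354
grip_force: 50.0
```

```bash
python3 -m crank '[[[0,0,0],[0.0002,0.0005,0],-1],[[0,0,0],[0.0004,0.0009,0],-1],[[0,0,0],[0.0006,0.0014,0],-1],[[0,0,0],[0.0007,0.0019,0],-1],[[0,0,0],[0.0007,0.0019,0],-1],[[0,0,0],[0.0007,0.0019,0],-1],[[0,0,0],[0.0007,0.0019,0],-1],[[0,0,0],[0.0007,0.0019,0],-1]]'
```

```text
time: 17.45
eef_pos: [0.5602, 0.0352, 0.0091]
eef_rot: [[0.372, 0.928, -0.001], [0.928, -0.372, -0.003], [-0.003, -0.0, -1.0]]
contact_force: [-2.6, -8.2, 3.2]
opening: 0.0351
grip_force: 50.0
```

```bash
python3 -m crank '[[[0,0,0],[0.0002,0.0005,0],-1],[[0,0,0],[0.0004,0.0009,0],-1],[[0,0,0],[0.0006,0.0014,0],-1],[[0,0,0],[0.0007,0.0019,0],-1],[[0,0,0],[0.0007,0.0019,0],-1],[[0,0,0],[0.0007,0.0019,0],-1],[[0,0,0],[0.0007,0.0019,0],-1],[[0,0,0],[0.0007,0.0019,0],-1]]'
```

```text
time: 18.45
eef_pos: [0.5604, 0.0357, 0.009]
eef_rot: [[0.372, 0.928, -0.003], [0.928, -0.372, -0.005], [-0.006, -0.001, -1.0]]
contact_force: [-5.7, -13.7, 6.6]
opening: 0.0357
grip_force: 50.0
```

```bash
python3 -m crank '[[[0,0,0],[0.0001,0.0002,0],-1],[[0,0,0],[0.0002,0.0005,0],-1],[[0,0,0],[0.0003,0.0007,0],-1],[[0,0,0],[0.0004,0.0009,0],-1],[[0,0,0],[0.0004,0.0009,0],-1],[[0,0,0],[0.0004,0.0009,0],-1],[[0,0,0],[0.0004,0.0009,0],-1],[[0,0,0],[0.0004,0.0009,0],-1]]'
```

```text
time: 19.45
eef_pos: [0.5604, 0.0358, 0.009]
eef_rot: [[0.371, 0.928, -0.004], [0.928, -0.371, -0.007], [-0.007, -0.001, -1.0]]
contact_force: [-6.8, -17.2, 7.4]
opening: 0.0356
grip_force: 50.0
```

Push is now 18.5 N, which is tight but not forced. I'll unload the arm partway and then open the fingers.

```bash
python3 -m crank '[[[0,0,0],[-0.0004,-0.0009,0.0001],-1],[[0,0,0],[-0.0008,-0.0019,0.0002],-1],[[0,0,0],[-0.0011,-0.0028,0.0003],-1],[[0,0,0],[-0.0015,-0.0037,0.0004],-1],[[0,0,0],[-0.0015,-0.0037,0.0004],-1],[[0,0,0],[-0.0015,-0.0037,0.0004],-1],[[0,0,0],[-0.0015,-0.0037,0.0004],-1],[[0,0,0],[-0.0015,-0.0037,0.0004],-1]]'
```

```text
time: 20.45
eef_pos: [0.5603, 0.0357, 0.0091]
eef_rot: [[0.373, 0.928, 0.0], [0.928, -0.373, -0.0], [0.0, 0.0, -1.0]]
contact_force: [3.5, -2.9, -5.0]
opening: 0.0355
grip_force: 50.0
```

```bash
python3 -m crank '[[[0,0,0],[0,0,0],0.5],[[0,0,0],[0,0,0],0.5],[[0,0,0],[0,0,0],0.5],[[0,0,0],[0,0,0],0.5],[[0,0,0],[0,0,0],0.5],[[0,0,0],[0,0,0],0.5],[[0,0,0],[0,0,0],0.5],[[0,0,0],[0,0,0],0.5]]'
python3 -m crank '[[[0,0,0],[0,0,0.005],0.5],[[0,0,0],[0,0,0.015],0.5],[[0,0,0],[0,0,0.03],0.5],[[0,0,0],[-0.01,-0.02,0.05],0.5],[[0,0,0],[-0.02,-0.05,0.07],0.5],[[0,0,0],[-0.03,-0.08,0.09],0.5],[[0,0,0],[-0.04,-0.1,0.1],0.5],[[0,0,0],[-0.04,-0.1,0.1],0.5]]'
python3 - <<'E'
from plant import env,eyes
from h import *
st=env.state();print(st["eef_pos"],st["contact_force"])
ims=[]
for n in("top","scene","wrist"):
    s=eyes.snapshot(n);np.savez(f"pics/{n}3.npz",**s,pos=st["eef_pos"],rot=st["eef_rot"]);ims.append(s["frame"])
a=cv2.resize(ims[0][90:220,165:325],(400,325));b=cv2.resize(ims[1][130:260,200:360],(400,325))
cv2.imwrite("pics/e.png",np.hstack([np.vstack([a,b])[:600],np.vstack([cv2.resize(ims[2],(400,300)),np.zeros((300,400,3),np.uint8)])]))
E
```

```text
time: 21.45
eef_pos: [0.5601, 0.0357, 0.0094]
eef_rot: [[0.373, 0.928, 0.0], [0.928, -0.373, -0.0], [-0.0, 0.0, -1.0]]
contact_force: [-0.3, 0.0, -0.4]
opening: 0.069
grip_force: 0.0
time: 22.45
eef_pos: [0.5209, -0.0656, 0.1114]
eef_rot: [[0.375, 0.927, 0.003], [0.927, -0.375, -0.001], [0.0, 0.004, -1.0]]
contact_force: [-0.0, 0.4, 0.7]
opening: 0.0693
grip_force: 0.0
[ 0.52094139 -0.06563419  0.11144415] [-0.00955231  0.38446943  0.73250456]
```

View pics/e.png

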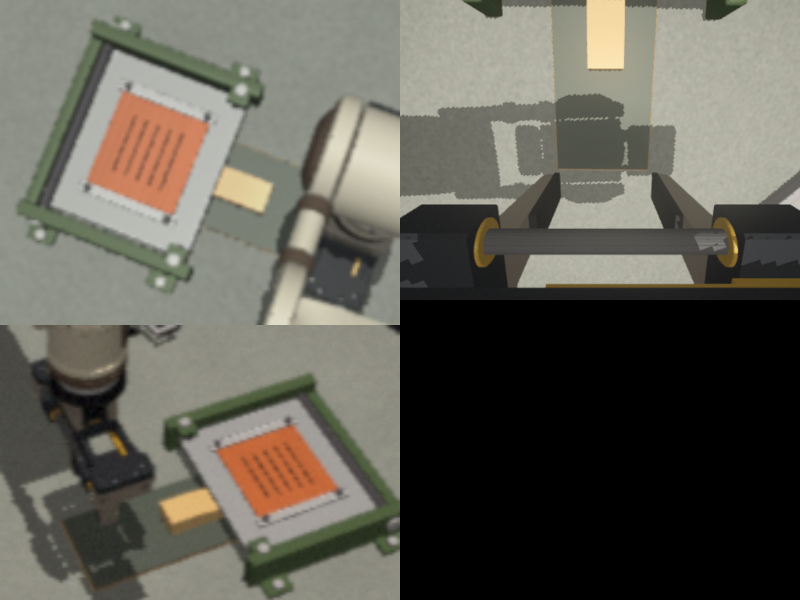

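The picture shows the wedge in place, square under the middle of the edge, with the bed raised and the gripper clear. Handing in.

```bash
python3 -c "
from plant import env
print(env.sign_off())"
```

```text
the job is handed in; nothing more can be done
None
```

The wedge is in under the middle of the bed's open edge, pushed to about 18.5 N and then let go; the bed looked level, the gripper was clear, and I handed the job in at about 22.5 s, but no verdict came back and I did not re-check the tightness after release.

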